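Lay out a weighted joint and the hand kit beside the screws

TASK

Set the bench up for the next joint with the four things lying along its near edge: lay the dark block flat across the middle of the pale board, square to it, and put the near green carton on top of the block as a weight, centred and lying the same way as the block. Round the open tin of screws in front of the saw set out the hand kit: the sanding block to its left and the wedge to its right (as the robot sees it), each lying flat, lengthwise pointing away from the robot, level with the middle of the tin and with about 3 cm clear between it and the tin. Leave the board, the tin and everything else on the bench where they are.

Things in the scene. Friction and masses are not known exactly. Their poses are not given: they have to be found in the camera images.
- pale_board: pale, long, flat sawn board lying in front of the saw on the left or the right, roughly crosswise to the robot; 55 (x) x 160 (y) x 22 mm high, 0.25 kg; stays where it is. Origin at the centre of its underside; z up, y along its length.
- screw_tin: round open grey metal tin with screws in it, standing in front of the saw on the left or the right (a similar tin behind the saw is part of the room), 79 mm diameter, 48 mm high; stays where it is. Origin at the centre of its underside; z up; its x axis points straight away from the robot (world x) and its y axis to the robot's left (world y).
- dark_block: thick, short, dark brown sawn block, plain wood all over (the one near the front edge; another far back on the left is part of the room), 45 (x) x 100 (y) x 35 mm high, 0.09 kg; starts near the front edge of the bench. Origin at the centre of its underside; z up, y along its length.
- green_carton: closed green cardboard carton of screws (the one near the front edge; a similar one far back on the left is part of the room), 61 (x) x 95 (y) x 46 mm high, about 0.42 kg; starts near the front edge of the bench. Origin at the centre of its underside; z up, y along its length.
- sanding_block: brown cork sanding block with an orange abrasive sheet under it, 63 (x) x 100 (y) x 29 mm high, 0.1 kg; starts near the front edge of the bench. Origin at the centre of its underside; z up, y along its length.
- wedge: brown hardwood wedge lying on its flat face, 30 (x) x 90 (y) mm, upper face slopes along y from 22 mm high at the thick end to a few mm at the thin end, with upright parallel sides; 0.03 kg; starts near the front edge of the bench. Origin at the centre of its underside; z up, y along its length.
- pencil: red flat carpenter's pencil lying crosswise in front of the saw on the right, 13 (x) x 178 (y) x 9 mm; a bystander, to be left alone. Origin at the centre of its underside; z up.
- spanner: flat steel spanner near the right edge of the bench, 31 (x) x 173 (y) x 8 mm; a bystander, to be left alone. Origin at the centre of its underside; z up.

How it is judged:
By the outcome, as a careful person would: the job done as asked, in the order asked, and still so for the second after the job is handed in, with the robot touching nothing.
It also fails if it takes over 128 s, if anything falls off the work surface, if the arm or the gripper's body presses on something with over 40 N, if the wrist force passes 120 N, or if a joint passes its speed limit or range.

ROBOT

A 6-joint arm with a two-finger parallel gripper is mounted at the origin on a cart in front of the work surface, level with it; the furniture and walls round the work are solid. World frame = base frame: x ahead of the robot, y to its left, z up, the work surface at z = 0. Lengths are in m, angles in rad, forces in N, time in s.
With the tool pointing down it reaches from about 0.35 to 0.725 m from the base axis. Payload 4.3 kg.
Tool frame: the origin (TCP) lies midway between the tips of the shut fingers; the grasp point (between the pads) lies robot.grasp_offset behind it (robot.grasp_offset is the distance from the TCP to the grasp point, in m); z points along the fingers, y is the line along which they close (so a half turn about z gives the same grasp; the last joint's range is limited). The gripper opens to 85 mm and grips with 20 to 120 N. Pads are 22 mm wide; open, the fingers measure 114 mm over their backs; the gripper's body (76 mm by 85 mm) begins 54 mm behind the grasp point. The pads swing forward as they close: fully open they stand 13 mm farther back than shut.
Start: joints at [-1.445, 0.377, 0.081, 1.274, 0, 1.46], TCP at [0.134, -0.559, 0.231] pointing down, gripper open.
Joint ranges: [-2.72, 2.72], [-0.84, 1.66], [-1.02, 1.22], [-1.77, 2.12], [-1.37, 1.28], [-3.14, 3.14]. Speed limits (rad/s): [2.57, 2.57, 3.14, 3.14, 3.14, 3.14].

INTERFACE

Orientations are given as a rotation vector (axis times angle).
In Python, from cell import robot, read_camera gives the robot as it stands.
- The arm moves only by the shell command python3 -m creep 'ROWS' [FORCE]. ROWS is JSON, a list of rows, each an object of numbers: "ax", "ay", "az": the turn, a rotation vector about the tool's x, y, z in degrees; "x", "y", "z": the shift along the tool's x, y, z in mm; "jaw": the closure in counts, from 0 (fully open) to 255 (shut). In form: [{"ax": .., "ay": .., "az": .., "x": .., "y": .., "z": .., "jaw": ..}, ...]. A call has 1 to 5 rows; each row is the pose to reach, as a shift and turn from the pose commanded when the call began, along the tool's axes at that moment; what a row does not reach only later rows make up. A row lasts 1/12 s, in which the tool goes at most 41.7 mm and 7.16 degrees, less where a joint would pass 70% of its speed; a pose out of reach is approached as far as the arm can. A call with a gripper value outside its range is refused whole. The fingers move at their own pace and stop on an object; FORCE is the grip in N (left out, the last holds). Time passes only in rows, so rows that repeat a pose let the fingers close. It gives the time, the measured TCP pose, the force, the opening and the grip force at its end, in the units of the state.
- robot.state(): the state, without advancing time (a new reading comes with each control period).
- read_camera(name): name is "scene" or "side" or "wrist"; returns a dict with "img" (400x640x3 uint8, red, green, blue), "z_map" (400x640 float32, m along the optical axis (not along the pixel's ray), 0 where there is no reading), "K" (3x3 intrinsics, pixels), "position" and "attitude" of the camera in the world. Camera axes: x right, y up, looking along -z (the intrinsics and any distortion apply to the point x, -y, -z); pixel columns grow to the right and rows downward; lengths in m; the calibration is good to about 2 mm. The wrist camera is an equidistant fisheye: a pixel r from the principal point sees the ray r / f radians off the axis. A picture is of the moment at which its call begins.
- robot.sign_off(): hands the job in; it is judged then, once.
The state is a dict: "t": time; "joint_positions": joint angles; "dq": joint speeds; "effort": joint torques, N m; "tcp_pos": TCP position; "tcp_rot": TCP orientation; "force": force on the tool from outside, world axes, zero at the start; "moment": the same for the moment, N m; "width": finger opening in m; "gripper_force": force on a finger pad.
Only numpy, scipy, OpenCV 4.12 (cv2) and the standard library are available. Lean on these libraries where they do the work, as an engineer would, in place of code of your own. Each camera call takes 0.05 s, during which the arm holds its last target. There are 200 camera calls.

## Working session

There is one attempt and no reset: what is moved stays moved. The work goes in short steps, Python scripts to look and compute and a shell command to move; the robot and the scene stay as the last step left them, time stands still between calls to the robot, and variables do not carry over. Pictures are saved under pics/ and viewed, at most 14 in all, crops included, and the job is handed in when it is done.

```bash
ls; mkdir -p pics; cat > h.py <<'E'
import numpy as np, cv2
from scipy.spatial.transform import Rotation as R
from cell import robot, read_camera
def cam(name,png=None):
    c=read_camera(name); 
    if png: cv2.imwrite('pics/'+png,c['img'][:,:,::-1])
    return c
def rot(a):
    a=np.array(a,float)
    if a.shape==(3,3): return a
    return R.from_rotvec(a).as_matrix() if a.size==3 else R.from_quat(a).as_matrix()
def cloud(c):
    z=c['z_map'];K=c['K'];v,u=np.mgrid[:z.shape[0],:z.shape[1]]
    P=np.stack([(u-K[0,2])/K[0,0]*z,-(v-K[1,2])/K[1,1]*z,-z],-1)
    W=P@rot(c['attitude']).T+np.array(c['position']); W[z==0]=np.nan
    return W
E
python3 - <<'E'
from h import *
print(robot.state(), robot.grasp_offset)
for n in ('scene','side'):
    c=cam(n,n+'0.png'); print(n,c['K'],c['position'],c['attitude'],{k:v for k,v in c.items() if k not in('img','z_map','K','position','attitude')})
E
```

```text
pics
{'t': 0.0, 'joint_positions': array([-1.44528170e+00,  3.78095647e-01,  7.96174642e-02,  1.27441268e+00,
        1.14695738e-05,  1.46049183e+00]), 'dq': array([ 1.05142953e-04, -1.07745994e-03, -6.79851143e-04, -7.41824468e-04,
        8.01121264e-04, -9.87089669e-05]), 'effort': array([ 3.11351687e-04, -4.63602269e+01,  2.69877237e+01,  2.06971855e-02,
       -2.41259599e-06,  9.86931070e-06]), 'tcp_pos': array([ 0.13426558, -0.55841847,  0.23033902]), 'tcp_rot': array([-3.11769967e+00, -3.69319671e-01,  7.00066111e-06]), 'force': array([-0.36344107,  0.14424705, -1.44389553]), 'moment': array([-0.03275769,  0.05581162,  0.02966433]), 'gripper_force': 0.0, 'width': 0.08552361788266337} 0.0187
scene [[386.0961496    0.         320.92825086]
 [  0.         386.0961496  200.08005995]
 [  0.           0.           1.        ]] [0.19800533 0.47074132 0.81669056] [ 0.28532895 -0.88767987 -2.41060089] {}
side [[471.25081706   0.         319.26780178]
 [  0.         471.25081706 204.79743206]
 [  0.           0.           1.        ]] [ 0.38327831 -1.09282039  0.88764011] [ 0.8745582  -0.08131864 -0.14264465] {}
```

View pics/scene0.png

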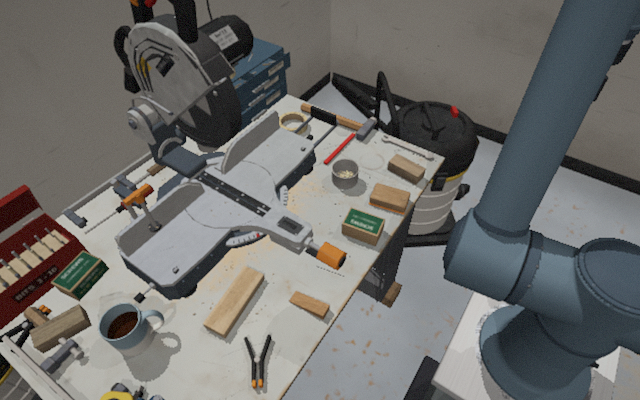

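View pics/side0.png

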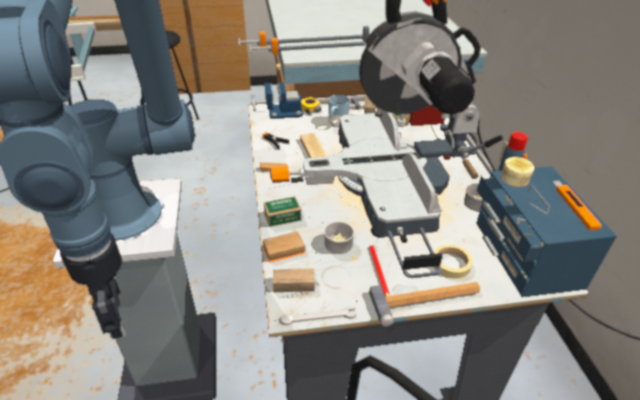

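The scene view shows the board at (235,300), the wedge at (310,304), the carton at (363,225), the cork block at (390,196), the dark block at (406,166), the tin at (344,174) and the pencil at (340,148). The side view is blurrier but shows the same layout. Next I measure them from depth.

```bash
cat > m.py <<'E'
from h import *
def topmask(n,W,uv,tol=0.005,z=None):
    # connected region of pixels near seed with height within tol of the seed's height
    u,v=uv; z=np.nanmedian(W[v-2:v+3,u-2:u+3,2]) if z is None else z
    m=(np.abs(W[...,2]-z)<tol).astype(np.uint8)
    m=cv2.morphologyEx(m,cv2.MORPH_OPEN,np.ones((2,2),np.uint8))
    _,l=cv2.connectedComponents(m,connectivity=4)
    return l==l[v,u],z
def box(P):
    (c,s,a)=cv2.minAreaRect((P[:,:2]*1000).astype(np.float32))
    if s[0]>s[1]: s=(s[1],s[0]); a+=90
    a=(a+90)%180  # direction of long side, deg from world x
    return np.round(c,1),np.round(s,1),round(a,1)
E
python3 - <<'E'
from m import *
c=cam('scene');W=cloud(c); d=cam('side');V=cloud(d)
S=dict(board=(235,300),carton=(363,220),sand=(390,192),dark=(408,163))
for k,uv in S.items():
    m,z=topmask(k,W,uv); print('scene',k,m.sum(),round(z*1000,1),*box(W[m]))
T=dict(board=(313,146),carton=(283,206),sand=(283,242),dark=(293,274))
for k,uv in T.items():
    m,z=topmask(k,V,uv); print('side',k,m.sum(),round(z*1000,1),*box(V[m]))
# wedge, tin, pencil: everything above table
for nm,X,k,uv in(('scene',W,'wedge',(310,302)),('scene',W,'pencil',(340,148)),('side',V,'pencil',(378,270)),('side',V,'wedge',(275,167))):
    z=X[...,2];m=((z>0.004)&(z<0.03)).astype(np.uint8);_,l=cv2.connectedComponents(m,connectivity=4);m=l==l[uv[1],uv[0]]
    print(nm,k,m.sum(),*box(X[m]))
for nm,X,uv in(('scene',W,(344,174)),('side',V,(339,237))):
    z=X[...,2];r=np.zeros(z.shape,bool);r[uv[1]-25:uv[1]+25,uv[0]-25:uv[0]+25]=1
    m=r&(z>0.041)&(z<0.055);P=X[m];(cc,rr)=cv2.minEnclosingCircle((P[:,:2]*1000).astype(np.float32));print('tin',m.sum(),cc,rr,P[:,2].max())
# local obstacles: max height map, coarse 4cm grid
A=np.concatenate([W.reshape(-1,3),V.reshape(-1,3)]);A=A[np.isfinite(A).all(1)]
xs=np.arange(.28,.76,.04);ys=np.arange(.44,-.52,-.04)
print('x:',[int(x*1000) for x in xs])
for y in ys: print(int(round(y*1000)),[int(1000*np.percentile(q,98)) if len(q:=A[(A[:,0]>=x)&(A[:,0]<x+.04)&(A[:,1]<=y)&(A[:,1]>y-.04)][:,2])>3 else -999 for x in xs])
E
```

```text
scene board 1672 20.7 [nan nan] [0. 0.] 90.0
scene carton 730 44.8 [450.9 -87.9] [89.5 94.9] 14.4
scene sand 629 27.9 [ 439.3 -214.7] [83.6 96.9] 11.8
scene dark 410 33.9 [ 448.3 -340.8] [75.3 96.3] 174.1
side board 400 21.3 [595.  220.4] [ 76.  271.4] 91.4
side carton 485 45.3 [461.9 -62.4] [ 52.7 144.7] 38.5
side sand 630 29.0 [ 446.7 -198. ] [ 49.2 124.9] 29.0
side dark 616 34.9 [ 471.8 -342.5] [ 57.  122.2] 30.5
scene wedge 506 [443.9 171.4] [32.  87.3] 3.7
scene pencil 162 [ 669.7 -310.8] [ 15.6 170.1] 89.1
side pencil 1872 [ 735.6 -341.4] [240.6 265.8] 13.5
side wedge 243660 [nan nan] [0. 0.] 90.0
tin 127 (586.7659301757812, -205.90394592285156) 40.73325729370117 0.05053908837564458
tin 155 (586.183837890625, -209.07400512695312) 40.84389114379883 0.05096770167220732
x: [280, 320, 360, 399, 439, 479, 519, 559, 599, 639, 679, 719]
440 [-790, -788, 2, 3, 2, 2, 1, 1, 1, 88, 89, 90]
400 [-788, -789, 1, 18, 15, 2, 1, 2, 1, 83, 85, 63]
360 [-790, -792, 1, 18, 20, 17, 22, 22, 21, 2, 82, 83]
320 [-788, -789, 1, 2, 19, 17, 22, 24, 23, 2, 84, 84]
280 [-791, -792, 1, 1, 10, 2, 20, 24, 23,
[... 355 characters left out ...]
2, 1, 0, 34, 39, 2, 2, 51, 80, 84, 84]
-40 [-793, -792, 24, 47, 47, 47, 2, 1, 1, 56, 84, 84]
-80 [-793, -792, 1, 47, 47, 46, 1, 2, 2, 49, 84, 85]
-120 [-792, -794, 1, 2, 2, 1, 2, 1, 2, 2, 84, 84]
-160 [-792, -790, 28, 30, 30, 29, 46, 47, 47, 2, 85, 84]
-200 [-794, -795, 30, 31, 31, 29, 47, 46, 47, 8, 82, 83]
-240 [-794, -792, 7, 27, 2, 2, 1, 47, 44, 11, 46, 56]
-280 [-793, -794, 2, 35, 36, 34, 3, 3, 2, 10, 46, 45]
-320 [-794, -794, 1, 36, 37, 36, 2, 2, 1, 10, 78, 81]
-360 [-793, -794, 1, 2, 2, 10, 2, 2, 27, 28, 70, 80]
-400 [-795, -795, 2, 8, 8, 8, 8, 7, 27, 28, 27, 26]
-440 [-793, -793, 2, 9, 8, 8, 9, 9, 28, 29, 2, 1]
-480 [-795, -792, -793, -794, -999, -999, -999, -999, 24, 28, -999, -999]
```

```bash
cat >> m.py <<'E'
def grid(P,ctr,h,tol=.004,half=.11,k=5):
    # 1 mm raster of top-face points round ctr -> closed, opened, rectangle
    P=P.reshape(-1,3);P=P[np.isfinite(P).all(1)];P=P[(np.abs(P[:,2]-h)<tol)&(np.abs(P[:,:2]-ctr)<half).all(1)]
    n=int(half*2000);g=np.zeros((n,n),np.uint8);ij=((P[:,:2]-ctr+half)*1000).astype(int).clip(0,n-1);g[ij[:,0],ij[:,1]]=255
    g=cv2.morphologyEx(g,cv2.MORPH_CLOSE,np.ones((k,k)));g=cv2.morphologyEx(g,cv2.MORPH_OPEN,np.ones((11,11)))
    cs,_=cv2.findContours(g,cv2.RETR_EXTERNAL,cv2.CHAIN_APPROX_NONE);q=max(cs,key=cv2.contourArea)[:,0,::-1]
    Q=np.c_[q/1000.-half+ctr+.0005]; b=box(Q); M=cv2.moments((q).astype(np.int32).reshape(-1,1,2))
    cm=np.array([M['m10'],M['m01']])/M['m00']-half*1000+np.array(ctr)*1000
    return b,np.round(cm,1)
E
python3 - <<'E'
from m import *
W=cloud(cam('scene'));V=cloud(cam('side'))
for k,c,h in(('board',(.59,.26),.022),('carton',(.45,-.07),.046),('sand',(.44,-.2),.029),('dark',(.45,-.335),.035),('wedge',(.444,.171),.013)):
    for n,X in(('sc',W),('sd',V)):
        try: print(k,n,*grid(X,np.array(c),h,tol=.009 if k=='wedge' else .004,k=7))
        except Exception as e: print(k,n,e)
X=W.reshape(-1,3)
for a in range(400,500,10):
    q=X[(abs(X[:,0]*1000-a)<4)&(abs(X[:,1]-.172)<.02)]; print(a,np.round(np.nanpercentile(q[:,2],[50,90])*1000,1),end=' ')
E
```

```text
board sc (array([586.9, 258.6]), array([ 56. , 158.9]), 98.1) [586.5 258.3]
board sd (array([601., 218.]), array([41., 63.]), 90.0) [599.3 215.9]
carton sc (array([449. , -72.9]), array([61.2, 94.9]), 8.8) [448.7 -72.7]
carton sd (array([450.7, -79.1]), array([59.8, 93.4]), 8.7) [449.7 -78.8]
sand sc (array([ 440.1, -202.5]), array([60.9, 98.7]), 12.1) [ 439.8 -203.8]
sand sd (array([ 442. , -210.9]), array([61. , 96.6]), 10.9) [ 441.1 -211.1]
dark sc (array([ 452.7, -327.2]), array([ 46.2, 100.5]), 173.1) [ 451. -327.]
dark sd (array([ 453.2, -333.1]), array([48.6, 99.1]), 176.3) [ 452.6 -333.6]
wedge sc (array([443.5, 171. ]), array([31.4, 86.5]), 4.3) [442.2 170.9]
wedge sd (array([419. , 164.5]), array([28., 31.]), 0.0) [419.6 165.1]
400 [ 1.7 21.1] 410 [18.  20.1] 420 [15.6 17.8] 430 [14.  16.1] 440 [11.4 13.8] 450 [ 9.5 12.8] 460 [ 6.7 10.1] 470 [4.8 8.1] 480 [2.8 6.7] 490 [-1.6  3.5]
```

```bash
cat > go.py <<'E'
# usage: go.py x y z(mm TCP) yaw(deg of tool x axis) -> shift in tool axes (mm), turn (deg)
import sys; from h import *
s=robot.state();M=rot(s['tcp_rot']);p=s['tcp_pos']*1000
a=[float(v) for v in sys.argv[1:]]
print('t',round(s['t'],2),'tcp',np.round(p,1),'yaw',round(np.degrees(np.arctan2(M[1,0],M[0,0])),2),'q',np.round(s['joint_positions'],2),'F',np.round(s['force'],1),'w',round(s['width']*1000,1),'g',round(s['gripper_force'],1))
if a:
    y=np.radians(a[3]);T=np.array([[np.cos(y),np.sin(y),0],[np.sin(y),-np.cos(y),0],[0,0,-1]])
    print('shift',np.round(M.T@(np.array(a[:3])-p),1),'turn',np.round(np.degrees(R.from_matrix(M.T@T).as_rotvec()),1))
E
r='{"x":363,"y":-147,"z":0,"az":-36}'
python3 -m creep '[{"x":360,"y":-147,"az":-36},{"x":360,"y":-147,"az":-36},{"x":360,"y":-147,"az":-36},{"x":360,"y":-147,"az":-36},{"x":360,"y":-147,"az":-36}]'
python3 go.py 453 -330 230 175
```

```text
t 0.3 tcp [ 134.3 -558.9  231. ] yaw 13.51 q [-1.45  0.38  0.08  1.27 -0.    1.46] F [-0.2  0.4  0.1] w 85.7 g 0.0
shift [ 363.4 -148.1    1.1] turn [-0.000e+00 -1.000e-01 -1.615e+02]schema error: expected keys ax, ay, az, x, y, z, jaw
```

```bash

python3 -m creep '[{"ax":0,"ay":0,"az":-36,"x":360,"y":-148,"z":0,"jaw":0},{"ax":0,"ay":0,"az":-36,"x":360,"y":-148,"z":0,"jaw":0},{"ax":0,"ay":0,"az":-36,"x":360,"y":-148,"z":0,"jaw":0},{"ax":0,"ay":0,"az":-36,"x":360,"y":-148,"z":0,"jaw":0},{"ax":0,"ay":0,"az":-36,"x":360,"y":-148,"z":0,"jaw":0}]'
python3 go.py 453 -330 230 175
```

```text
t: 0.72
tcp_pos: [0.3044, -0.4358, 0.2314]
tcp_rot: [2.851, 1.318, 0.0]
force: [0.1, 0.0, 1.0]
width: 0.0856
gripper_force: 0.0
t 0.72 tcp [ 304.4 -435.8  231.4] yaw 49.63 q [-1.08  0.29 -0.05  1.24  0.    1.19] F [0.1 0.  1. ] w 85.6 g 0.0
shift [176.9  44.7   1.4] turn [   0.     0.  -125.4]
```

```bash

python3 -m creep '[{"ax":0,"ay":0,"az":-36,"x":177,"y":45,"z":0,"jaw":0},{"ax":0,"ay":0,"az":-36,"x":177,"y":45,"z":0,"jaw":0},{"ax":0,"ay":0,"az":-36,"x":177,"y":45,"z":0,"jaw":0},{"ax":0,"ay":0,"az":-36,"x":177,"y":45,"z":0,"jaw":0},{"ax":0,"ay":0,"az":-36,"x":177,"y":45,"z":0,"jaw":0}]' >/dev/null
python3 -m creep '[{"ax":0,"ay":0,"az":-36,"x":0,"y":0,"z":0,"jaw":0},{"ax":0,"ay":0,"az":-36,"x":0,"y":0,"z":0,"jaw":0},{"ax":0,"ay":0,"az":-36,"x":0,"y":0,"z":0,"jaw":0},{"ax":0,"ay":0,"az":-36,"x":0,"y":0,"z":0,"jaw":0},{"ax":0,"ay":0,"az":-36,"x":0,"y":0,"z":0,"jaw":0}]' >/dev/null
python3 -m creep '[{"ax":0,"ay":0,"az":-36,"x":0,"y":0,"z":0,"jaw":0},{"ax":0,"ay":0,"az":-36,"x":0,"y":0,"z":0,"jaw":0},{"ax":0,"ay":0,"az":-36,"x":0,"y":0,"z":0,"jaw":0},{"ax":0,"ay":0,"az":-36,"x":0,"y":0,"z":0,"jaw":0},{"ax":0,"ay":0,"az":-36,"x":0,"y":0,"z":0,"jaw":0}]' >/dev/null
python3 go.py 453 -330 200 175
python3 - <<'E'
from h import *
c=cam('wrist','w1.png');print(c['K'],c['position'],c['attitude'])
E
```

```text
t 1.97 tcp [ 452.6 -332.1  231.2] yaw 157.1 q [-0.75  0.35  0.04  1.26 -0.   -0.35] F [ 0.2  0.1 -0.6] w 85.5 g 0.0
shift [ 0.5  2.1 31.2] turn [ -0.   -0.  -17.9]
[[309.70691629   0.         321.15352718]
 [  0.         309.70691629 199.30764713]
 [  0.           0.           1.        ]] [ 0.3814384  -0.30179963  0.3741904 ] [-0.2693085  -0.17782573  1.16288724]
```

View pics/w1.png

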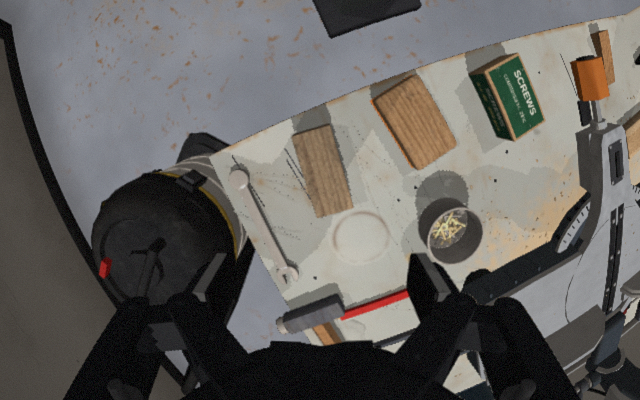

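The wrist view shows the dark block at (322,170), the cork block at (413,120), the carton at (508,97), the tin at (450,230) and the pencil at (375,303). I'll check positions with this third view.

```bash
cat >> m.py <<'E'
def fcloud(c):
    z=c['z_map'];K=c['K'];v,u=np.mgrid[:z.shape[0],:z.shape[1]]
    a=(u-K[0,2])/K[0,0];b=(v-K[1,2])/K[1,1];t=np.hypot(a,b);k=np.where(t<1.4,np.tan(np.minimum(t,1.4))/np.maximum(t,1e-9),np.nan)
    P=np.stack([a*k*z,-b*k*z,-z],-1);W=P@rot(c['attitude']).T+np.array(c['position']);W[z==0]=np.nan
    return W
def tin(P):
    P=P.reshape(-1,3);P=P[(P[:,2]>.042)&(P[:,2]<.055)&(np.hypot(P[:,0]-.586,P[:,1]+.207)<.055)]
    c,r=cv2.minEnclosingCircle((P[:,:2]*1000).astype(np.float32));return np.round(c,1),round(r,1)
E
python3 - <<'E'
from m import *
c=cam('wrist');W=fcloud(c)
for k,q,h in(('carton',(.45,-.075),.046),('sand',(.44,-.205),.029),('dark',(.45,-.33),.035)):
    print(k,*grid(W,np.array(q),h,k=7))
print(tin(W)); X=W.reshape(-1,3);X=X[(abs(X[:,0]-.52)<.02)&(abs(X[:,1]+.28)<.03)];print(np.nanmedian(X[:,2]),len(X))
E
```

```text
carton (array([448.7, -75.5]), array([62.3, 96.4]), 9.2) [448.  -76.3]
sand (array([ 439.6, -206.4]), array([ 62.6, 100.1]), 11.8) [ 439.1 -207. ]
dark (array([ 451.3, -329.5]), array([ 46. , 100.4]), 173.5) [ 450.9 -330. ]
(array([ 586.1, -206.7]), 40.6)
0.00016028806924700545 1355
```

```bash

python3 -m creep '[{"ax":0,"ay":0,"az":-16.4,"x":2,"y":2,"z":40,"jaw":55},{"ax":0,"ay":0,"az":-16.4,"x":2,"y":2,"z":80,"jaw":55},{"ax":0,"ay":0,"az":-16.4,"x":2,"y":2,"z":120,"jaw":55},{"ax":0,"ay":0,"az":-16.4,"x":2,"y":2,"z":150,"jaw":55},{"ax":0,"ay":0,"az":-16.4,"x":2,"y":2,"z":150,"jaw":55}]' 20
python3 go.py 451.2 -329.8 4 173.5
```

```text
t: 2.48
tcp_pos: [0.4473, -0.3256, 0.0748]
tcp_rot: [-0.192, -3.126, -0.012]
force: [-0.9, 0.6, -0.1]
width: 0.0665
gripper_force: 0.0
t 2.48 tcp [ 447.3 -325.6   74.8] yaw 172.97 q [-0.74  0.44 -0.25  0.9  -0.   -0.62] F [-0.9  0.6 -0.1] w 66.5 g 0.0
shift [-5.  -4.1 70.7] turn [ 0.4 -0.6 -0.5]
```

```bash

python3 -m creep '[{"ax":0,"ay":0,"az":0,"x":0,"y":0,"z":0,"jaw":55},{"ax":0,"ay":0,"az":0,"x":0,"y":0,"z":0,"jaw":55}]' >/dev/null
python3 go.py 451.2 -329.8 4 173.5
```

```text
t 2.65 tcp [ 452.6 -330.5   83.2] yaw 173.07 q [-0.74  0.43 -0.23  0.9  -0.   -0.62] F [ 0.5 -1.1  0.3] w 67.0 g 0.0
shift [ 1.7  0.6 79.2] turn [-0.1  0.1 -0.4]
```

```bash

python3 -m creep '[{"ax":0,"ay":0,"az":-0.4,"x":1.6,"y":0.5,"z":30,"jaw":55},{"ax":0,"ay":0,"az":-0.4,"x":1.6,"y":0.5,"z":55,"jaw":55},{"ax":0,"ay":0,"az":-0.4,"x":1.6,"y":0.5,"z":70,"jaw":55},{"ax":0,"ay":0,"az":-0.4,"x":1.6,"y":0.5,"z":79,"jaw":55},{"ax":0,"ay":0,"az":-0.4,"x":1.6,"y":0.5,"z":79,"jaw":55}]' >/dev/null
python3 go.py 451.2 -329.8 4 173.5
python3 -m creep '[{"ax":0,"ay":0,"az":0,"x":0,"y":0,"z":0,"jaw":80},{"ax":0,"ay":0,"az":0,"x":0,"y":0,"z":0,"jaw":110},{"ax":0,"ay":0,"az":0,"x":0,"y":0,"z":0,"jaw":150},{"ax":0,"ay":0,"az":0,"x":0,"y":0,"z":0,"jaw":200},{"ax":0,"ay":0,"az":0,"x":0,"y":0,"z":0,"jaw":200}]' 35 
python3 -m creep '[{"ax":0,"ay":0,"az":0,"x":0,"y":0,"z":0,"jaw":200},{"ax":0,"ay":0,"az":0,"x":0,"y":0,"z":0,"jaw":200},{"ax":0,"ay":0,"az":0,"x":0,"y":0,"z":0,"jaw":200}]' >/dev/null
python3 go.py
```

```text
t 3.07 tcp [ 450.7 -329.4    2.7] yaw 173.51 q [-0.74  0.52 -0.33  0.72 -0.   -0.63] F [-0.5  0.3 -0.1] w 67.1 g 0.0
shift [-0.6 -0.3 -1.3] turn [-0.  0.  0.]
t: 3.48
tcp_pos: [0.4517, -0.3304, 0.0045]
tcp_rot: [0.177, 3.133, -0.004]
force: [-1.0, 0.6, 6.3]
width: 0.0442
gripper_force: 37.3
t 3.73 tcp [ 451.7 -330.4    4.5] yaw 173.55 q [-0.74  0.52 -0.33  0.72 -0.   -0.63] F [-0.6 -0.1  6.5] w 44.3 g 37.3
```

```bash

python3 -m creep '[{"ax":0,"ay":0,"az":0,"x":0,"y":0,"z":-30,"jaw":200},{"ax":0,"ay":0,"az":0,"x":0,"y":0,"z":-70,"jaw":200},{"ax":0,"ay":0,"az":0,"x":0,"y":0,"z":-110,"jaw":200},{"ax":0,"ay":0,"az":0,"x":0,"y":0,"z":-150,"jaw":200},{"ax":0,"ay":0,"az":0,"x":0,"y":0,"z":-190,"jaw":200}]' |tail -3
python3 -m creep '[{"ax":0,"ay":0,"az":0,"x":-4,"y":38,"z":0,"jaw":200},{"ax":0,"ay":0,"az":0,"x":-8,"y":76,"z":0,"jaw":200},{"ax":0,"ay":0,"az":0,"x":-12,"y":114,"z":0,"jaw":200},{"ax":0,"ay":0,"az":0,"x":-16,"y":152,"z":0,"jaw":200},{"ax":0,"ay":0,"az":0,"x":-20,"y":190,"z":0,"jaw":200}]' |tail -3
python3 -m creep '[{"ax":0,"ay":0,"az":0,"x":-4,"y":38,"z":0,"jaw":200},{"ax":0,"ay":0,"az":0,"x":-8,"y":76,"z":0,"jaw":200},{"ax":0,"ay":0,"az":0,"x":-12,"y":114,"z":0,"jaw":200},{"ax":0,"ay":0,"az":0,"x":-16,"y":152,"z":0,"jaw":200},{"ax":0,"ay":0,"az":0,"x":-20,"y":190,"z":0,"jaw":200}]' |tail -3
python3 go.py 587 258.5 100 188.1
```

```text
force: [0.7, -0.4, -1.6]
width: 0.0445
gripper_force: 36.4
force: [1.1, -0.4, 0.4]
width: 0.0444
gripper_force: 36.4
force: [0.2, -0.0, -0.5]
width: 0.0446
gripper_force: 36.4
t 4.98 tcp [532.7  46.1 193.1] yaw 173.55 q [-0.03  0.31 -0.12  1.14 -0.    0.08] F [ 0.2 -0.  -0.5] w 44.6 g 36.4
shift [-30.  217.1  93.1] turn [ -0.    0.1 -14.6]
```

```bash

python3 -m creep '[{"ax":0,"ay":0,"az":-3,"x":-6,"y":41,"z":0,"jaw":200},{"ax":0,"ay":0,"az":-6,"x":-12,"y":82,"z":0,"jaw":200},{"ax":0,"ay":0,"az":-9,"x":-18,"y":123,"z":0,"jaw":200},{"ax":0,"ay":0,"az":-12,"x":-24,"y":164,"z":0,"jaw":200},{"ax":0,"ay":0,"az":-14.6,"x":-30,"y":200,"z":0,"jaw":200}]' |tail -3
python3 -m creep '[{"ax":0,"ay":0,"az":0,"x":0,"y":16,"z":0,"jaw":200},{"ax":0,"ay":0,"az":0,"x":0,"y":16,"z":0,"jaw":200},{"ax":0,"ay":0,"az":0,"x":0,"y":16,"z":0,"jaw":200},{"ax":0,"ay":0,"az":0,"x":0,"y":16,"z":0,"jaw":200}]' |tail -3
python3 go.py
python3 - <<'E'
from m import *
c=cam('wrist','w2.png');W=fcloud(c)
print(*grid(W,np.array((.587,.2585)),.022,k=7)); print(*grid(W,np.array((.443,.171)),.013,tol=.009,k=7))
E
```

```text
force: [1.4, -1.2, -0.6]
width: 0.0448
gripper_force: 36.4
force: [0.4, -1.4, 0.9]
width: 0.0446
gripper_force: 36.4
t 5.73 tcp [582.4 254.6 192.5] yaw -171.88 q [ 0.31  0.52  0.2   1.25 -0.    0.17] F [ 0.4 -1.4  0.9] w 44.6 g 36.4
(array([577.2, 321.4]), array([28.9, 54.2]), 7.6) [573.2 323.4]
(array([446.3, 170.3]), array([31.4, 87.9]), 3.7) [445.5 169.8]
```

View pics/w2.png

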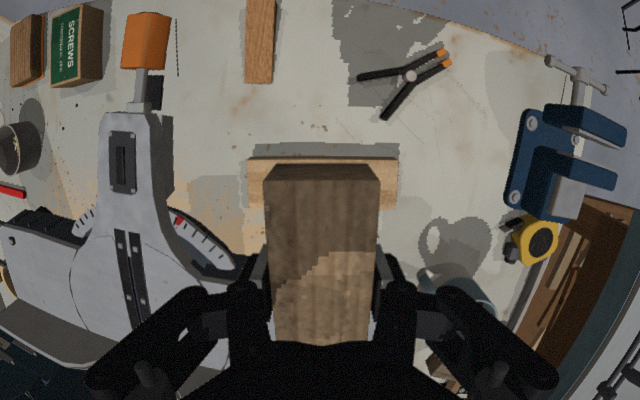

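The block is held straight over the board; only the board's near edge (row 160) and its ends (columns 248 and 398) show. I'll measure from those edges.

```bash
python3 - <<'E'
from m import *
W=fcloud(cam('wrist')).reshape(-1,3);S=cloud(cam('scene')).reshape(-1,3)
a=np.radians(98.1);u=np.array([np.cos(a),np.sin(a)]);n=np.array([np.sin(a),-np.cos(a)])
for X in(W,S):
    X=X[np.isfinite(X).all(1)];X=X[(abs(X[:,2]-.022)<.004)&(abs(X[:,0]-.58)<.07)&(abs(X[:,1]-.2585)<.1)]
    d=(X[:,:2]-[.587,.2585])*1000;U=d@u;N=d@n
    print(len(X),np.percentile(U,[0.3,1,99,99.7]),np.percentile(N,[.3,1,3,97,99,99.7]))
    # near edge line fit: min N per U bin
    b=[(k,np.percentile(N[abs(U-k)<4],3)) for k in range(-72,75,8) if (abs(U-k)<4).sum()>15];b=np.array(b);b=b[abs(b[:,1]+27)<6];print(np.polyfit(b[:,0],b[:,1],1),len(b))
E
```

```text
2337 [-82.21808734 -81.16613253  77.21528568  77.57496918] [-27.6382991  -27.48887703 -27.18925132  23.84091487  25.93801528
  26.26648497]
[-1.94634871e-04 -2.70750193e+01] 19
1583 [-80.01668665 -78.53342033  78.11160298  78.45762489] [-27.73574536 -27.03000367 -26.24109193  25.77098671  27.1506824
  27.74230121]
[ 4.26362530e-03 -2.59194625e+01] 19
```

```bash
python3 go.py 587.7 256.5 45 188.1
```

```text
t 5.88 tcp [582.6 254.  192.6] yaw -171.96 q [ 0.31  0.52  0.2   1.25 -0.    0.17] F [ 0.4 -0.1 -0.3] w 44.5 g 36.4
shift [ -5.4   1.8 147.6] turn [-0.   0.  -0.1]
```

```bash

python3 -m creep '[{"ax":0,"ay":0,"az":0,"x":-5.4,"y":1.8,"z":40,"jaw":200},{"ax":0,"ay":0,"az":0,"x":-5.4,"y":1.8,"z":80,"jaw":200},{"ax":0,"ay":0,"az":0,"x":-5.4,"y":1.8,"z":115,"jaw":200},{"ax":0,"ay":0,"az":0,"x":-5.4,"y":1.8,"z":140,"jaw":200},{"ax":0,"ay":0,"az":0,"x":-5.4,"y":1.8,"z":148,"jaw":200}]' |tail -3
python3 -m creep '[{"ax":0,"ay":0,"az":0,"x":0,"y":0,"z":0,"jaw":200},{"ax":0,"ay":0,"az":0,"x":0,"y":0,"z":0,"jaw":200},{"ax":0,"ay":0,"az":0,"x":0,"y":0,"z":0,"jaw":200}]' |tail -3
python3 go.py 587.7 256.5 27 188.1
```

```text
force: [-0.5, -0.4, -1.2]
width: 0.0449
gripper_force: 36.4
force: [-0.9, -0.2, -0.6]
width: 0.0443
gripper_force: 36.4
t 6.55 tcp [589.7 258.2  46.9] yaw -171.89 q [ 0.31  0.62 -0.02  0.93 -0.    0.17] F [-0.9 -0.2 -0.6] w 44.3 g 36.4
shift [ 2.3 -1.4 19.9] turn [0.  0.2 0. ]
```

```bash

python3 -m creep '[{"ax":0,"ay":0,"az":0,"x":1.6,"y":-1.2,"z":8,"jaw":200},{"ax":0,"ay":0,"az":0,"x":1.6,"y":-1.2,"z":14,"jaw":200},{"ax":0,"ay":0,"az":0,"x":1.6,"y":-1.2,"z":18,"jaw":200},{"ax":0,"ay":0,"az":0,"x":1.6,"y":-1.2,"z":19.5,"jaw":200},{"ax":0,"ay":0,"az":0,"x":1.6,"y":-1.2,"z":19.5,"jaw":200}]' |tail -3
python3 -m creep '[{"ax":0,"ay":0,"az":0,"x":0,"y":0,"z":0,"jaw":200},{"ax":0,"ay":0,"az":0,"x":0,"y":0,"z":0,"jaw":200}]' |tail -3
python3 go.py 587.7 256.5 27 188.1
```

```text
force: [-3.3, -1.2, 9.6]
width: 0.0445
gripper_force: 37.7
force: [-3.2, -1.4, 9.2]
width: 0.0446
gripper_force: 37.7
t 7.13 tcp [586.4 256.6  26.3] yaw -171.84 q [ 0.31  0.63 -0.06  0.88 -0.    0.17] F [-3.2 -1.4  9.2] w 44.6 g 37.7
shift [-1.2 -0.3 -0.7] turn [-0.   0.1  0.1]
```

Seated (9 N). Release and lift.

```bash

python3 -m creep '[{"ax":0,"ay":0,"az":0,"x":0,"y":0,"z":-0.5,"jaw":130},{"ax":0,"ay":0,"az":0,"x":0,"y":0,"z":-0.5,"jaw":100},{"ax":0,"ay":0,"az":0,"x":0,"y":0,"z":-0.5,"jaw":60},{"ax":0,"ay":0,"az":0,"x":0,"y":0,"z":-0.5,"jaw":40},{"ax":0,"ay":0,"az":0,"x":0,"y":0,"z":-0.5,"jaw":40}]' |tail -3
python3 -m creep '[{"ax":0,"ay":0,"az":0,"x":0,"y":0,"z":-20,"jaw":40},{"ax":0,"ay":0,"az":0,"x":0,"y":0,"z":-60,"jaw":40},{"ax":0,"ay":0,"az":0,"x":0,"y":0,"z":-100,"jaw":40},{"ax":0,"ay":0,"az":0,"x":0,"y":0,"z":-140,"jaw":0},{"ax":0,"ay":0,"az":0,"x":0,"y":0,"z":-170,"jaw":0}]' |tail -3
python3 - <<'E'
from m import *
c=cam('wrist','w3.png');W=fcloud(c);S=cloud(cam('scene'))
for X in (W,S): print(*grid(X,np.array((.587,.2565)),.057,k=7))
E
python3 go.py 449 -75.5 200 189
```

```text
force: [1.2, -0.5, -0.2]
width: 0.0718
gripper_force: 0.0
force: [0.9, 0.4, -0.2]
width: 0.0851
gripper_force: 0.0
(array([586.5, 257.2]), array([ 46.1, 100.5]), 8.4) [586.  256.6]
(array([586.3, 258. ]), array([ 46.1, 100. ]), 8.1) [586.2 257.7]
t 8.07 tcp [589.9 257.8 202.2] yaw -171.85 q [ 0.31  0.52  0.23  1.27 -0.    0.17] F [ 1.4  0.6 -0.2] w 85.0 g 0.0
shift [ 186.7 -309.9   -0.6] turn [ 0.1  0.7 -0.8]
```

```bash

python3 -m creep '[{"ax":0,"ay":0,"az":-0.8,"x":93,"y":-155,"z":0,"jaw":15},{"ax":0,"ay":0,"az":-0.8,"x":93,"y":-155,"z":0,"jaw":15},{"ax":0,"ay":0,"az":-0.8,"x":93,"y":-155,"z":0,"jaw":15},{"ax":0,"ay":0,"az":-0.8,"x":93,"y":-155,"z":0,"jaw":15},{"ax":0,"ay":0,"az":-0.8,"x":93,"y":-155,"z":0,"jaw":15}]' |tail -3
python3 -m creep '[{"ax":0,"ay":0,"az":0,"x":93,"y":-155,"z":0,"jaw":15},{"ax":0,"ay":0,"az":0,"x":93,"y":-155,"z":0,"jaw":15},{"ax":0,"ay":0,"az":0,"x":93,"y":-155,"z":0,"jaw":15},{"ax":0,"ay":0,"az":0,"x":93,"y":-155,"z":0,"jaw":15},{"ax":0,"ay":0,"az":0,"x":93,"y":-155,"z":0,"jaw":15}]' |tail -3
python3 -m creep '[{"ax":0,"ay":0,"az":0,"x":0,"y":0,"z":0,"jaw":15},{"ax":0,"ay":0,"az":0,"x":0,"y":0,"z":0,"jaw":15}]' |tail -3
python3 - <<'E'
from m import *
c=cam('wrist','w4.png');W=fcloud(c)
print(*grid(W,np.array((.449,-.0755)),.046,k=7)); S=cloud(cam('scene'))
for X in(W,S):
    X=X.reshape(-1,3);Y=X[(abs(X[:,0]-.45)<.03)&(X[:,1]>-.038)&(X[:,1]<.1)&(X[:,2]>.015)];print(len(Y),np.percentile(Y[:,1],[0,2,5,20])*1000)
E
python3 go.py 448.7 -75.5 6 189.2
```

```text
force: [0.4, -0.1, 0.3]
width: 0.0805
gripper_force: 0.0
force: [-0.3, -0.2, 0.0]
width: 0.0805
gripper_force: 0.0
force: [0.8, 0.8, 0.0]
width: 0.0803
gripper_force: 0.0
(array([448.8, -74.4]), array([61. , 95.4]), 8.9) [448.1 -75.2]
12502 [-37.99446947 -37.58263911 -36.92786518 -26.93450298]
1870 [-37.99555611 -37.6631057  -37.05267694 -32.8393482 ]
t 9.17 tcp [448.7 -76.8 194.9] yaw -170.99 q [-0.31  0.15 -0.32  1.1   0.   -0.47] F [ 0.5  0.4 -0.3] w 80.3 g 0.0
shift [ -0.2   1.1 188.9] turn [ 0.  -0.  -0.2]
```

```bash

python3 - <<'E'
from m import *
W=fcloud(cam('wrist'));X=W.reshape(-1,3);X=X[(abs(X[:,0]-.45)<.035)&(X[:,1]>-.06)&(X[:,1]<.15)]
for y in range(-50,60,8):
    q=X[abs(X[:,1]*1000-y)<4][:,2]*1000; print(y,len(q),np.round(np.percentile(q,[2,50,98])) if len(q) else '')
E
```

```text
-50 2270 [ 45. 278. 293.]
-42 1260 [ -1. 263. 293.]
-34 2827 [ -1. 234. 270.]
-26 2140 [ -1. 258. 300.]
-18 5211 [ -1. 277. 303.]
-10 2053 [ -1. 268. 303.]
-2 400 [-2. -0.  2.]
6 392 [-1. -0.  1.]
14 382 [-2. -0.  1.]
22 385 [-2. -0.  1.]
30 371 [-2. -0.  1.]
38 977 [-1. 56. 67.]
46 1055 [-1. 68. 77.]
54 787 [-1. 66. 78.]
```

View pics/w4.png

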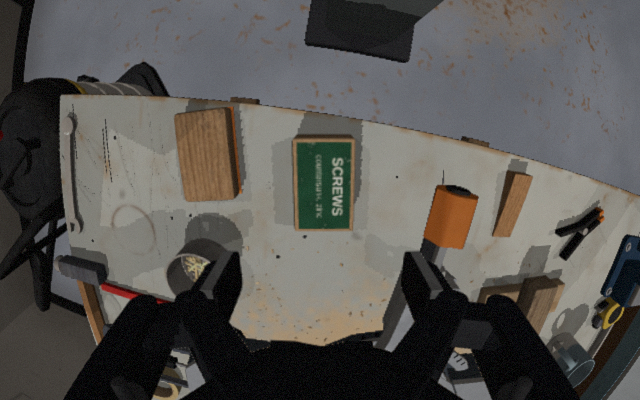

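```bash

python3 -m creep '[{"ax":0,"ay":0,"az":0,"x":0,"y":1.4,"z":41,"jaw":15},{"ax":0,"ay":0,"az":0,"x":0,"y":1.4,"z":82,"jaw":15},{"ax":0,"ay":0,"az":0,"x":0,"y":1.4,"z":120,"jaw":15},{"ax":0,"ay":0,"az":0,"x":0,"y":1.4,"z":150,"jaw":15},{"ax":0,"ay":0,"az":0,"x":0,"y":1.4,"z":170,"jaw":15}]' |tail -3
python3 -m creep '[{"ax":0,"ay":0,"az":0,"x":0,"y":0,"z":14,"jaw":15},{"ax":0,"ay":0,"az":0,"x":0,"y":0,"z":21,"jaw":15},{"ax":0,"ay":0,"az":0,"x":0,"y":0,"z":24,"jaw":15},{"ax":0,"ay":0,"az":0,"x":0,"y":0,"z":24,"jaw":15}]' |tail -3
python3 go.py 448.7 -75.2 1 189.1
```

```text
force: [-0.1, -1.2, 0.7]
width: 0.0806
gripper_force: 0.0
force: [-0.1, 0.2, 0.7]
width: 0.0808
gripper_force: 0.0
t 9.97 tcp [448.4 -75.6   1.1] yaw -170.97 q [-0.31  0.36 -0.62  0.6   0.   -0.46] F [-0.1  0.2  0.7] w 80.8 g 0.0
shift [-0.3  0.3  0.1] turn [ 0.  -0.  -0.1]
```

```bash

python3 -m creep '[{"ax":0,"ay":0,"az":0,"x":0,"y":0,"z":0,"jaw":40},{"ax":0,"ay":0,"az":0,"x":0,"y":0,"z":0,"jaw":60},{"ax":0,"ay":0,"az":0,"x":0,"y":0,"z":0,"jaw":80},{"ax":0,"ay":0,"az":0,"x":0,"y":0,"z":0,"jaw":140},{"ax":0,"ay":0,"az":0,"x":0,"y":0,"z":0,"jaw":140}]' 40 >/dev/null
python3 -m creep '[{"ax":0,"ay":0,"az":0,"x":0,"y":0,"z":0,"jaw":140},{"ax":0,"ay":0,"az":0,"x":0,"y":0,"z":0,"jaw":140},{"ax":0,"ay":0,"az":0,"x":0,"y":0,"z":0,"jaw":140}]' |tail -3
python3 go.py
python3 -m creep '[{"ax":0,"ay":0,"az":0,"x":0,"y":0,"z":-25,"jaw":140},{"ax":0,"ay":0,"az":0,"x":0,"y":0,"z":-60,"jaw":140},{"ax":0,"ay":0,"az":0,"x":0,"y":0,"z":-100,"jaw":140},{"ax":0,"ay":0,"az":0,"x":0,"y":0,"z":-140,"jaw":140},{"ax":0,"ay":0,"az":0,"x":0,"y":0,"z":-180,"jaw":140}]' |tail -3
python3 -m creep '[{"ax":0,"ay":0,"az":0,"x":0,"y":0,"z":-30,"jaw":140},{"ax":0,"ay":0,"az":0,"x":0,"y":0,"z":-30,"jaw":140}]' |tail -3
python3 go.py 586.8 257 220 188.1
```

```text
force: [1.2, 2.1, 7.0]
width: 0.0595
gripper_force: 44.7
t 10.63 tcp [449.4 -76.2   2.5] yaw -171.04 q [-0.31  0.36 -0.61  0.6   0.   -0.46] F [1.2 2.1 7. ] w 59.5 g 44.7
force: [1.7, 0.0, -4.1]
width: 0.0596
gripper_force: 46.6
force: [1.6, -0.3, -4.3]
width: 0.0593
gripper_force: 47.0
t 11.22 tcp [451.7 -77.6 217.8] yaw -171.06 q [-0.31  0.14 -0.27  1.15 -0.   -0.46] F [ 1.6 -0.3 -4.3] w 59.3 g 47.0
shift [-185.5  309.5   -2.1] turn [-0.3  0.6  0.8]
```

```bash

python3 -m creep '[{"ax":0,"ay":0,"az":0.8,"x":-18,"y":30,"z":0,"jaw":140},{"ax":0,"ay":0,"az":0.8,"x":-36,"y":61,"z":0,"jaw":140},{"ax":0,"ay":0,"az":0.8,"x":-54,"y":92,"z":0,"jaw":140},{"ax":0,"ay":0,"az":0.8,"x":-73,"y":123,"z":0,"jaw":140},{"ax":0,"ay":0,"az":0.8,"x":-92,"y":154,"z":0,"jaw":140}]' |tail -3
python3 -m creep '[{"ax":0,"ay":0,"az":0,"x":-20,"y":34,"z":0,"jaw":140},{"ax":0,"ay":0,"az":0,"x":-40,"y":68,"z":0,"jaw":140},{"ax":0,"ay":0,"az":0,"x":-60,"y":102,"z":0,"jaw":140},{"ax":0,"ay":0,"az":0,"x":-80,"y":134,"z":0,"jaw":140},{"ax":0,"ay":0,"az":0,"x":-92,"y":154,"z":0,"jaw":140}]' |tail -3
python3 -m creep '[{"ax":0,"ay":0,"az":0,"x":0,"y":0,"z":0,"jaw":140},{"ax":0,"ay":0,"az":0,"x":0,"y":0,"z":0,"jaw":140},{"ax":0,"ay":0,"az":0,"x":0,"y":0,"z":0,"jaw":140}]' |tail -3
python3 go.py 587 257 75 188.2
```

```text
force: [0.8, -0.6, -4.2]
width: 0.0594
gripper_force: 46.8
force: [0.0, 0.2, -4.8]
width: 0.0594
gripper_force: 46.7
force: [-0.5, -0.4, -4.3]
width: 0.0596
gripper_force: 46.7
t 12.3 tcp [583.3 254.8 209.6] yaw -171.86 q [ 0.31  0.52  0.24  1.3  -0.    0.17] F [-0.5 -0.4 -4.3] w 59.6 g 46.7
shift [ -4.4   1.9 134.6] turn [-0.1 -0.2 -0.1]
```

```bash

python3 -m creep '[{"ax":0,"ay":0,"az":0,"x":-3,"y":1.5,"z":40,"jaw":140},{"ax":0,"ay":0,"az":0,"x":-3,"y":1.5,"z":80,"jaw":140},{"ax":0,"ay":0,"az":0,"x":-3,"y":1.5,"z":110,"jaw":140},{"ax":0,"ay":0,"az":0,"x":-3,"y":1.5,"z":128,"jaw":140},{"ax":0,"ay":0,"az":0,"x":-3,"y":1.5,"z":134,"jaw":140}]' |tail -3
python3 -m creep '[{"ax":0,"ay":0,"az":0,"x":0,"y":0,"z":0,"jaw":140},{"ax":0,"ay":0,"az":0,"x":0,"y":0,"z":0,"jaw":140},{"ax":0,"ay":0,"az":0,"x":0,"y":0,"z":0,"jaw":140}]' |tail -3
python3 - <<'E'
from m import *
for n in('wrist','scene'):
    c=cam(n);X=fcloud(c) if n=='wrist' else cloud(c);print(n,*grid(X,np.array((.587,.2565)),.118,k=9,tol=.006))
E
python3 go.py 587 257 60 188.2
```

```text
force: [0.4, -0.2, -5.8]
width: 0.0595
gripper_force: 46.6
force: [-0.0, 0.8, -3.2]
width: 0.0594
gripper_force: 46.6
wrist (array([574.6, 256.4]), array([67.5, 68.7]), 7.1) [573.5 255.4]
scene (array([567.4, 255.7]), array([54.3, 62.2]), 96.3) [565.3 253.1]
t 13.07 tcp [588.8 257.9  79.6] yaw -171.87 q [ 0.31  0.59  0.02  1.   -0.    0.17] F [-0.3  0.6 -3.4] w 59.8 g 46.6
shift [ 2.  -0.6 19.6] turn [ 0.   0.2 -0.1]
```

```bash

python3 -m creep '[{"ax":0,"ay":0,"az":0,"x":1.2,"y":-0.5,"z":10,"jaw":140},{"ax":0,"ay":0,"az":0,"x":1.2,"y":-0.5,"z":16,"jaw":140},{"ax":0,"ay":0,"az":0,"x":1.2,"y":-0.5,"z":19.5,"jaw":140},{"ax":0,"ay":0,"az":0,"x":1.2,"y":-0.5,"z":20.5,"jaw":140},{"ax":0,"ay":0,"az":0,"x":1.2,"y":-0.5,"z":20.5,"jaw":140}]' |tail -3
python3 -m creep '[{"ax":0,"ay":0,"az":0,"x":0,"y":0,"z":0,"jaw":140},{"ax":0,"ay":0,"az":0,"x":0,"y":0,"z":0,"jaw":140}]' |tail -3
python3 go.py 587 257 59.5 188.2
```

```text
force: [-7.3, -2.1, 15.3]
width: 0.0596
gripper_force: 48.7
force: [-5.8, -2.4, 14.4]
width: 0.0599
gripper_force: 48.7
t 13.65 tcp [586.  256.9  59.4] yaw -171.84 q [ 0.31  0.6  -0.02  0.95 -0.    0.17] F [-5.8 -2.4 14.4] w 59.9 g 48.7
shift [-1.  -0.1 -0.1] turn [-0.   0.1 -0. ]
```

```bash

python3 -m creep '[{"ax":0,"ay":0,"az":0,"x":0,"y":0,"z":-0.7,"jaw":140},{"ax":0,"ay":0,"az":0,"x":0,"y":0,"z":-0.7,"jaw":60},{"ax":0,"ay":0,"az":0,"x":0,"y":0,"z":-0.7,"jaw":40},{"ax":0,"ay":0,"az":0,"x":0,"y":0,"z":-0.7,"jaw":15},{"ax":0,"ay":0,"az":0,"x":0,"y":0,"z":-0.7,"jaw":15}]' |tail -3
python3 -m creep '[{"ax":0,"ay":0,"az":0,"x":0,"y":0,"z":-15,"jaw":15},{"ax":0,"ay":0,"az":0,"x":0,"y":0,"z":-50,"jaw":15},{"ax":0,"ay":0,"az":0,"x":0,"y":0,"z":-90,"jaw":15},{"ax":0,"ay":0,"az":0,"x":0,"y":0,"z":-130,"jaw":10},{"ax":0,"ay":0,"az":0,"x":0,"y":0,"z":-150,"jaw":10}]' |tail -3
python3 - <<'E'
from m import *
c=cam('wrist','w5.png');W=fcloud(c);S=cloud(cam('scene'))
for X in (W,S): print(*grid(X,np.array((.587,.2565)),.103,k=9))
E
python3 go.py 439.6 -206.5 200 191.6
```

```text
force: [-0.0, 0.2, 0.3]
width: 0.0805
gripper_force: 0.0
force: [0.4, 0.3, 0.2]
width: 0.0824
gripper_force: 0.0
(array([585.5, 257. ]), array([61.8, 95.2]), 8.0) [584.6 256.7]
(array([585.8, 258.7]), array([59.7, 95.3]), 7.3) [585.2 258.3]
t 14.58 tcp [589.1 258.  212.9] yaw -171.85 q [ 0.31  0.52  0.25  1.29 -0.    0.17] F [ 1.2  0.1 -0.3] w 81.9 g 0.0
shift [ 213.9 -438.6   10.1] turn [ 0.1  0.6 -3.4]
```

View pics/w5.png

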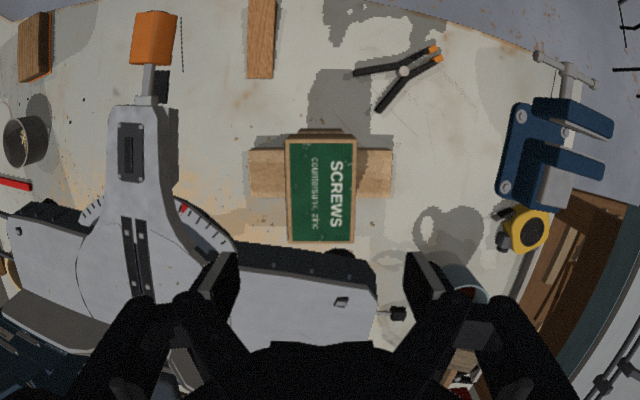

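The carton (320,190) sits centred on the block across the board. Now the sanding block.

```bash

python3 -m creep '[{"ax":0,"ay":0,"az":-3.4,"x":80,"y":-164,"z":0,"jaw":10},{"ax":0,"ay":0,"az":-3.4,"x":80,"y":-164,"z":0,"jaw":10},{"ax":0,"ay":0,"az":-3.4,"x":80,"y":-164,"z":0,"jaw":10},{"ax":0,"ay":0,"az":-3.4,"x":80,"y":-164,"z":0,"jaw":10},{"ax":0,"ay":0,"az":-3.4,"x":80,"y":-164,"z":0,"jaw":10}]' |tail -3
python3 go.py 439.6 -206.5 200 191.6
```

```text
force: [-1.1, 1.2, 0.3]
width: 0.0822
gripper_force: 0.0
t 15.0 tcp [527.3  79.3 205.8] yaw -168.64 q [ 0.03  0.3  -0.09  1.18 -0.   -0.17] F [-1.1  1.2  0.3] w 82.2 g 0.0
shift [ 142.3 -262.9    6.8] turn [-0.1 -0.2 -0.2]
```

```bash

python3 -m creep '[{"ax":0,"ay":0,"az":0,"x":90,"y":-164,"z":0,"jaw":10},{"ax":0,"ay":0,"az":0,"x":90,"y":-164,"z":0,"jaw":10},{"ax":0,"ay":0,"az":0,"x":90,"y":-164,"z":0,"jaw":10},{"ax":0,"ay":0,"az":0,"x":90,"y":-164,"z":0,"jaw":10},{"ax":0,"ay":0,"az":0,"x":90,"y":-164,"z":0,"jaw":10}]' |tail -3
python3 -m creep '[{"ax":0,"ay":0,"az":0,"x":50,"y":-90,"z":0,"jaw":10},{"ax":0,"ay":0,"az":0,"x":50,"y":-90,"z":0,"jaw":10},{"ax":0,"ay":0,"az":0,"x":50,"y":-90,"z":0,"jaw":10},{"ax":0,"ay":0,"az":0,"x":50,"y":-90,"z":0,"jaw":10},{"ax":0,"ay":0,"az":0,"x":50,"y":-90,"z":0,"jaw":10}]' |tail -3
python3 - <<'E'
from m import *
W=fcloud(cam('wrist'));print(*grid(W,np.array((.44,-.2065)),.029,k=7),tin(W))
E
python3 go.py 439.6 -206.5 1 191.6
```

```text
force: [-0.3, 0.8, -1.0]
width: 0.0818
gripper_force: 0.0
force: [-0.3, 0.3, 0.1]
width: 0.0824
gripper_force: 0.0
(array([ 439.2, -205.8]), array([62.2, 98.3]), 11.3) [ 438.7 -206.3] (array([ 585.7, -207.4]), 40.3)
t 15.88 tcp [ 443.2 -193.2  206.4] yaw -168.5 q [-0.54  0.2  -0.22  1.15  0.   -0.74] F [-0.1  0.6 -0.4] w 81.9 g 0.0
shift [  5.9 -12.7 205.4] turn [ 0.1 -0.1 -0.1]
```

```bash

python3 -m creep '[{"ax":0,"ay":0,"az":0,"x":6.1,"y":-12.3,"z":41,"jaw":10},{"ax":0,"ay":0,"az":0,"x":6.1,"y":-12.3,"z":82,"jaw":10},{"ax":0,"ay":0,"az":0,"x":6.1,"y":-12.3,"z":123,"jaw":10},{"ax":0,"ay":0,"az":0,"x":6.1,"y":-12.3,"z":155,"jaw":10},{"ax":0,"ay":0,"az":0,"x":6.1,"y":-12.3,"z":175,"jaw":10}]' |tail -3
python3 -m creep '[{"ax":0,"ay":0,"az":0,"x":0,"y":0,"z":0,"jaw":10},{"ax":0,"ay":0,"az":0,"x":0,"y":0,"z":0,"jaw":10}]' |tail -3
python3 go.py 439.4 -206.2 -2 191.5
```

```text
force: [0.3, 0.8, 0.3]
width: 0.0818
gripper_force: 0.0
force: [-0.5, 0.5, 0.0]
width: 0.0822
gripper_force: 0.0
t 16.47 tcp [ 439.3 -204.9   31.6] yaw -168.33 q [-0.57  0.36 -0.5   0.71  0.   -0.77] F [-0.5  0.5  0. ] w 82.2 g 0.0
shift [ 0.1 -1.4 33.6] turn [ 0.2 -0.1  0.2]
```

```bash

python3 -m creep '[{"ax":0,"ay":0,"az":0,"x":0,"y":-1,"z":15,"jaw":10},{"ax":0,"ay":0,"az":0,"x":0,"y":-1,"z":25,"jaw":10},{"ax":0,"ay":0,"az":0,"x":0,"y":-1,"z":31,"jaw":10},{"ax":0,"ay":0,"az":0,"x":0,"y":-1,"z":33.5,"jaw":10},{"ax":0,"ay":0,"az":0,"x":0,"y":-1,"z":33.5,"jaw":10}]' |tail -3
python3 go.py 439.4 -206.2 -2 191.5
python3 -m creep '[{"ax":0,"ay":0,"az":0,"x":0,"y":0,"z":0,"jaw":35},{"ax":0,"ay":0,"az":0,"x":0,"y":0,"z":0,"jaw":55},{"ax":0,"ay":0,"az":0,"x":0,"y":0,"z":0,"jaw":75},{"ax":0,"ay":0,"az":0,"x":0,"y":0,"z":0,"jaw":130},{"ax":0,"ay":0,"az":0,"x":0,"y":0,"z":0,"jaw":130}]' 35 |tail -3
python3 -m creep '[{"ax":0,"ay":0,"az":0,"x":0,"y":0,"z":0,"jaw":130},{"ax":0,"ay":0,"az":0,"x":0,"y":0,"z":0,"jaw":130}]' |tail -3
python3 go.py
```

```text
force: [0.7, -0.8, 0.3]
width: 0.0822
gripper_force: 0.0
t 16.88 tcp [ 4.412e+02 -2.080e+02 -2.000e-01] yaw -168.41 q [-0.57  0.41 -0.53  0.63  0.   -0.77] F [ 0.7 -0.8  0.3] w 82.2 g 0.0
shift [1.4 2.1 1.8] turn [-0.   0.1  0.1]
force: [-0.3, 1.4, 5.9]
width: 0.0625
gripper_force: 38.8
force: [0.3, 0.9, 5.9]
width: 0.0619
gripper_force: 38.8
t 17.47 tcp [ 441.2 -208.3    0. ] yaw -168.45 q [-0.57  0.41 -0.53  0.63  0.   -0.77] F [0.3 0.9 5.9] w 61.9 g 38.8
```

```bash

python3 -m creep '[{"ax":0,"ay":0,"az":0,"x":0,"y":0,"z":-25,"jaw":130},{"ax":0,"ay":0,"az":0,"x":0,"y":0,"z":-60,"jaw":130},{"ax":0,"ay":0,"az":0,"x":0,"y":0,"z":-100,"jaw":130},{"ax":0,"ay":0,"az":0,"x":0,"y":0,"z":-140,"jaw":130},{"ax":0,"ay":0,"az":0,"x":0,"y":0,"z":-150,"jaw":130}]' |tail -3
python3 - <<'E'
from m import *
for n,X in(('s',cloud(cam('scene'))),('sd',cloud(cam('side'))),('w',fcloud(cam('wrist')))):
    X=X.reshape(-1,3)
    for y in range(-140,-65,12):
        q=X[(abs(X[:,1]*1000-y)<6)&(X[:,0]>.55)&(X[:,0]<.72)&(X[:,2]>.012)&(X[:,2]<.12)]; print(n,y,np.round(np.percentile(q[:,0],[1,5])*1000) if len(q)>10 else len(q),end='; ')
    print()
E
python3 go.py 587 -106.2 140 180
```

```text
force: [1.6, -0.6, -0.7]
width: 0.0623
gripper_force: 39.2
s -140 [680. 681.]; s -128 [680. 682.]; s -116 [679. 681.]; s -104 [680. 681.]; s -92 [678. 679.]; s -80 [680. 681.]; s -68 [681. 682.]; 
sd -140 [681. 682.]; sd -128 [682. 683.]; sd -116 [681. 682.]; sd -104 [680. 680.]; sd -92 [683. 687.]; sd -80 [682. 683.]; sd -68 [683. 683.]; 
w -140 0; w -128 0; w -116 0; w -104 0; w -92 0; w -80 0; w -68 0; 
t 18.03 tcp [ 441.2 -208.5  149.9] yaw -168.46 q [-0.57  0.24 -0.32  1.   -0.   -0.77] F [-0.6  0.1 -0.8] w 62.2 g 39.2
shift [-163.3   71.1   10.1] turn [-0.1  0.1 11.5]
```

```bash

python3 -m creep '[{"ax":0,"ay":0,"az":3,"x":-36,"y":16,"z":0,"jaw":130},{"ax":0,"ay":0,"az":6,"x":-72,"y":32,"z":0,"jaw":130},{"ax":0,"ay":0,"az":9,"x":-108,"y":48,"z":0,"jaw":130},{"ax":0,"ay":0,"az":11.5,"x":-144,"y":63,"z":0,"jaw":130},{"ax":0,"ay":0,"az":11.5,"x":-163,"y":71,"z":0,"jaw":130}]' |tail -3
python3 -m creep '[{"ax":0,"ay":0,"az":0,"x":0,"y":0,"z":40,"jaw":130},{"ax":0,"ay":0,"az":0,"x":0,"y":0,"z":75,"jaw":130},{"ax":0,"ay":0,"az":0,"x":0,"y":0,"z":100,"jaw":130},{"ax":0,"ay":0,"az":0,"x":0,"y":0,"z":110,"jaw":130},{"ax":0,"ay":0,"az":0,"x":0,"y":0,"z":110,"jaw":130}]' |tail -3
python3 -m creep '[{"ax":0,"ay":0,"az":0,"x":0,"y":0,"z":0,"jaw":130},{"ax":0,"ay":0,"az":0,"x":0,"y":0,"z":0,"jaw":130},{"ax":0,"ay":0,"az":0,"x":0,"y":0,"z":0,"jaw":130}]' |tail -3
python3 go.py 587 -106.2 1 180
```

```text
force: [-0.1, -0.3, -1.1]
width: 0.0624
gripper_force: 39.1
force: [-0.2, 0.3, -0.5]
width: 0.0623
gripper_force: 39.1
force: [-0.6, -0.7, -0.8]
width: 0.0626
gripper_force: 39.1
t 19.12 tcp [ 587.6 -106.4   41. ] yaw -179.96 q [-0.29  0.54 -0.18  0.85 -0.   -0.29] F [-0.6 -0.7 -0.8] w 62.6 g 39.1
shift [ 0.7  0.2 40. ] turn [-0.1  0.2  0. ]
```

```bash

python3 -m creep '[{"ax":0,"ay":0,"az":0,"x":0.5,"y":0.2,"z":15,"jaw":130},{"ax":0,"ay":0,"az":0,"x":0.5,"y":0.2,"z":28,"jaw":130},{"ax":0,"ay":0,"az":0,"x":0.5,"y":0.2,"z":36,"jaw":130},{"ax":0,"ay":0,"az":0,"x":0.5,"y":0.2,"z":40,"jaw":130},{"ax":0,"ay":0,"az":0,"x":0.5,"y":0.2,"z":40,"jaw":130}]' |tail -3
python3 -m creep '[{"ax":0,"ay":0,"az":0,"x":0,"y":0,"z":0,"jaw":130},{"ax":0,"ay":0,"az":0,"x":0,"y":0,"z":0,"jaw":130}]' |tail -3
python3 go.py 587 -106.2 0 180
```

```text
force: [0.7, 0.7, -0.4]
width: 0.0624
gripper_force: 39.2
force: [-0.9, -0.9, 2.7]
width: 0.062
gripper_force: 39.6
t 19.7 tcp [ 586.3 -105.8    0. ] yaw -179.95 q [-0.28  0.58 -0.23  0.76 -0.   -0.29] F [-0.9 -0.9  2.7] w 62.0 g 39.6
shift [-0.7 -0.4  0. ] turn [-0.   0.1  0. ]
```

```bash

python3 -m creep '[{"ax":0,"ay":0,"az":0,"x":0,"y":0,"z":0,"jaw":60},{"ax":0,"ay":0,"az":0,"x":0,"y":0,"z":0,"jaw":45},{"ax":0,"ay":0,"az":0,"x":0,"y":0,"z":0,"jaw":36},{"ax":0,"ay":0,"az":0,"x":0,"y":0,"z":0,"jaw":36},{"ax":0,"ay":0,"az":0,"x":0,"y":0,"z":0,"jaw":36}]' |tail -3
python3 -m creep '[{"ax":0,"ay":0,"az":0,"x":0,"y":0,"z":-20,"jaw":36},{"ax":0,"ay":0,"az":0,"x":0,"y":0,"z":-60,"jaw":36},{"ax":0,"ay":0,"az":0,"x":0,"y":0,"z":-100,"jaw":36},{"ax":0,"ay":0,"az":0,"x":0,"y":0,"z":-140,"jaw":36},{"ax":0,"ay":0,"az":0,"x":0,"y":0,"z":-180,"jaw":36}]' |tail -3
python3 -m creep '[{"ax":0,"ay":0,"az":0,"x":0,"y":0,"z":-20,"jaw":36},{"ax":0,"ay":0,"az":0,"x":0,"y":0,"z":-20,"jaw":36}]' |tail -3
python3 - <<'E'
from m import *
for n,X in(('s',cloud(cam('scene'))),('w',fcloud(cam('wrist')))): print(n,*grid(X,np.array((.586,-.106)),.029,k=7),tin(X))
E
python3 go.py 440 170.5 200 184
```

```text
force: [-0.1, -0.6, 1.1]
width: 0.0733
gripper_force: 0.0
force: [0.4, -0.4, 0.6]
width: 0.0733
gripper_force: 0.0
force: [0.3, -0.2, 0.5]
width: 0.0729
gripper_force: 0.0
s (array([ 585.5, -102.5]), array([58., 96.]), 0.0) [ 584.8 -103. ] (array([ 587.2, -206. ]), 40.5)
w (array([ 585., -105.]), array([61., 97.]), 0.0) [ 584.2 -105.7] (array([ 586.2, -206.9]), 39.9)
t 20.8 tcp [ 586.1 -105.7  199.8] yaw -179.95 q [-0.28  0.43  0.07  1.22 -0.   -0.29] F [-0.3  0.1 -0. ] w 73.2 g 0.0
shift [145.9 276.4  -0.7] turn [-0.   0.1 -4. ]
```

```bash

python3 -m creep '[{"ax":0,"ay":0,"az":-4,"x":90,"y":170,"z":0,"jaw":90},{"ax":0,"ay":0,"az":-4,"x":90,"y":170,"z":0,"jaw":90},{"ax":0,"ay":0,"az":-4,"x":90,"y":170,"z":0,"jaw":90},{"ax":0,"ay":0,"az":-4,"x":90,"y":170,"z":0,"jaw":90},{"ax":0,"ay":0,"az":-4,"x":90,"y":170,"z":0,"jaw":90}]' |tail -3
python3 -m creep '[{"ax":0,"ay":0,"az":0,"x":62,"y":115,"z":0,"jaw":90},{"ax":0,"ay":0,"az":0,"x":62,"y":115,"z":0,"jaw":90},{"ax":0,"ay":0,"az":0,"x":62,"y":115,"z":0,"jaw":90},{"ax":0,"ay":0,"az":0,"x":62,"y":115,"z":0,"jaw":90},{"ax":0,"ay":0,"az":0,"x":62,"y":115,"z":0,"jaw":90}]' |tail -3
python3 -m creep '[{"ax":0,"ay":0,"az":0,"x":0,"y":0,"z":0,"jaw":90},{"ax":0,"ay":0,"az":0,"x":0,"y":0,"z":0,"jaw":90}]' |tail -3
python3 - <<'E'
from m import *
X=fcloud(cam('wrist','w6.png'));print(*grid(X,np.array((.444,.171)),.0125,k=7,tol=.0105))
E
python3 go.py 427 170 60 184
```

```text
force: [0.1, -0.1, 0.0]
width: 0.0555
gripper_force: 0.0
force: [0.5, -0.3, -0.3]
width: 0.0554
gripper_force: 0.0
force: [-0.0, 0.2, 0.5]
width: 0.0552
gripper_force: 0.0
(array([444.9, 169.3]), array([30.3, 89.8]), 4.6) [444.1 169.2]
t 21.85 tcp [425.8 173.6 198.2] yaw -176.06 q [ 0.25  0.16 -0.3   1.11 -0.    0.18] F [-0.4  0.8 -0.4] w 55.5 g 0.0
shift [ -1.1  -3.6 138.2] turn [-0.  -0.1 -0.1]
```

View pics/w6.png

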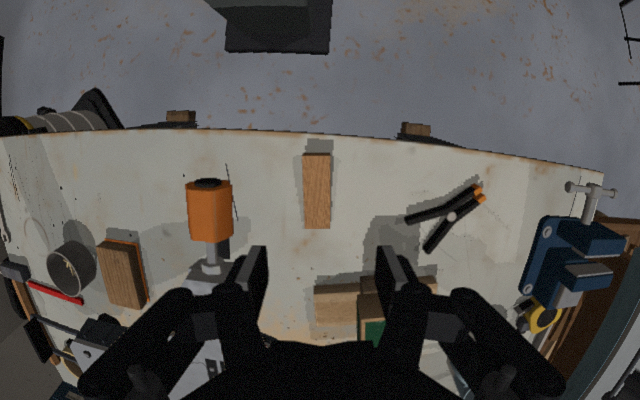

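```bash

python3 -m creep '[{"ax":0,"ay":0,"az":-0.4,"x":-1,"y":-5.4,"z":41,"jaw":90},{"ax":0,"ay":0,"az":-0.4,"x":-1,"y":-5.4,"z":82,"jaw":90},{"ax":0,"ay":0,"az":-0.4,"x":-1,"y":-5.4,"z":120,"jaw":90},{"ax":0,"ay":0,"az":-0.4,"x":-1,"y":-5.4,"z":150,"jaw":90},{"ax":0,"ay":0,"az":-0.4,"x":-1,"y":-5.4,"z":170,"jaw":90}]' |tail -3
python3 -m creep '[{"ax":0,"ay":0,"az":0,"x":0,"y":0,"z":0,"jaw":90},{"ax":0,"ay":0,"az":0,"x":0,"y":0,"z":0,"jaw":90}]' |tail -3
python3 go.py 427 168 -1 184.4
```

```text
force: [-0.8, 0.3, 0.6]
width: 0.0556
gripper_force: 0.0
force: [-0.1, 0.1, -0.3]
width: 0.0553
gripper_force: 0.0
t 22.43 tcp [426.1 168.1  28.2] yaw -175.68 q [ 0.24  0.32 -0.57  0.68 -0.    0.16] F [-0.1  0.1 -0.3] w 55.3 g 0.0
shift [-1.  -0.1 29.2] turn [-0.  -0.2 -0.1]
```

```bash

python3 -m creep '[{"ax":0,"ay":0,"az":0,"x":-0.5,"y":0,"z":14,"jaw":90},{"ax":0,"ay":0,"az":0,"x":-0.5,"y":0,"z":23,"jaw":90},{"ax":0,"ay":0,"az":0,"x":-0.5,"y":0,"z":27,"jaw":90},{"ax":0,"ay":0,"az":0,"x":-0.5,"y":0,"z":29,"jaw":90},{"ax":0,"ay":0,"az":0,"x":-0.5,"y":0,"z":29,"jaw":90}]' |tail -3
python3 go.py
python3 -m creep '[{"ax":0,"ay":0,"az":0,"x":0,"y":0,"z":0,"jaw":115},{"ax":0,"ay":0,"az":0,"x":0,"y":0,"z":0,"jaw":135},{"ax":0,"ay":0,"az":0,"x":0,"y":0,"z":0,"jaw":155},{"ax":0,"ay":0,"az":0,"x":0,"y":0,"z":0,"jaw":230},{"ax":0,"ay":0,"az":0,"x":0,"y":0,"z":0,"jaw":230}]' 25 |tail -3
python3 -m creep '[{"ax":0,"ay":0,"az":0,"x":0,"y":0,"z":0,"jaw":230},{"ax":0,"ay":0,"az":0,"x":0,"y":0,"z":0,"jaw":230},{"ax":0,"ay":0,"az":0,"x":0,"y":0,"z":0,"jaw":230}]' |tail -3
python3 go.py
```

```text
force: [0.3, 0.6, 0.4]
width: 0.0554
gripper_force: 0.0
t 22.85 tcp [4.275e+02 1.694e+02 3.000e-01] yaw -175.56 q [ 0.24  0.37 -0.6   0.6  -0.    0.16] F [0.3 0.6 0.4] w 55.4 g 0.0
force: [-0.4, -0.4, 4.2]
width: 0.0293
gripper_force: 25.3
force: [-0.6, -0.4, 5.5]
width: 0.0295
gripper_force: 25.4
t 23.52 tcp [427.7 169.5   0.5] yaw -175.55 q [ 0.24  0.37 -0.6   0.6  -0.    0.16] F [-0.6 -0.4  5.5] w 29.5 g 25.4
```

```bash

python3 -m creep '[{"ax":0,"ay":0,"az":0,"x":0,"y":0,"z":-20,"jaw":230},{"ax":0,"ay":0,"az":0,"x":0,"y":0,"z":-60,"jaw":230},{"ax":0,"ay":0,"az":0,"x":0,"y":0,"z":-100,"jaw":230},{"ax":0,"ay":0,"az":0,"x":0,"y":0,"z":-140,"jaw":230},{"ax":0,"ay":0,"az":0,"x":0,"y":0,"z":-180,"jaw":230}]' |tail -3
python3 go.py 568.7 -291.5 180 180
```

```text
force: [1.3, 0.1, -0.1]
width: 0.0295
gripper_force: 25.0
t 23.93 tcp [426.3 169.3 181.5] yaw -175.55 q [ 0.24  0.17 -0.33  1.07 -0.    0.16] F [ 1.3  0.1 -0.1] w 29.5 g 25.0
shift [-106.2 -470.4    1.5] turn [-0.  -0.1  4.5]
```

```bash

python3 -m creep '[{"ax":0,"ay":0,"az":1,"x":-8,"y":-36,"z":0,"jaw":230},{"ax":0,"ay":0,"az":2,"x":-16,"y":-72,"z":0,"jaw":230},{"ax":0,"ay":0,"az":3,"x":-24,"y":-110,"z":0,"jaw":230},{"ax":0,"ay":0,"az":4,"x":-32,"y":-148,"z":0,"jaw":230},{"ax":0,"ay":0,"az":4.5,"x":-42,"y":-186,"z":0,"jaw":230}]' |tail -3
python3 go.py 568.7 -291.5 180 180
```

```text
force: [1.2, 1.0, -0.3]
width: 0.0296
gripper_force: 25.0
t 24.35 tcp [483.1 -14.2 179.9] yaw 179.94 q [-0.16  0.22 -0.28  1.08  0.   -0.16] F [ 1.2  1.  -0.3] w 29.6 g 25.0
shift [-8.580e+01 -2.772e+02 -2.000e-01] turn [ 0.  -0.  -0.1]
```

```bash

python3 -m creep '[{"ax":0,"ay":0,"az":0,"x":-11,"y":-37,"z":0,"jaw":230},{"ax":0,"ay":0,"az":0,"x":-22,"y":-74,"z":0,"jaw":230},{"ax":0,"ay":0,"az":0,"x":-33,"y":-111,"z":0,"jaw":230},{"ax":0,"ay":0,"az":0,"x":-44,"y":-148,"z":0,"jaw":230},{"ax":0,"ay":0,"az":0,"x":-55,"y":-185,"z":0,"jaw":230}]' |tail -3
python3 -m creep '[{"ax":0,"ay":0,"az":0,"x":-10,"y":-35,"z":0,"jaw":230},{"ax":0,"ay":0,"az":0,"x":-20,"y":-60,"z":0,"jaw":230},{"ax":0,"ay":0,"az":0,"x":-30,"y":-88,"z":0,"jaw":230},{"ax":0,"ay":0,"az":0,"x":-30,"y":-88,"z":0,"jaw":230},{"ax":0,"ay":0,"az":0,"x":-30,"y":-88,"z":0,"jaw":230}]' |tail -3
python3 go.py 568.7 -291.5 60 180
```

```text
force: [1.5, -0.8, -0.4]
width: 0.0292
gripper_force: 25.0
force: [-0.4, 0.5, -0.5]
width: 0.0295
gripper_force: 25.0
t 25.18 tcp [ 568.  -287.   178.8] yaw 179.83 q [-0.57  0.52  0.17  1.22  0.   -0.56] F [-0.4  0.5 -0.5] w 29.5 g 25.0
shift [ -0.8  -4.6 118.8] turn [ 0.  -0.1 -0.2]
```

```bash

python3 -m creep '[{"ax":0,"ay":0,"az":-0.1,"x":-0.8,"y":-4.6,"z":40,"jaw":230},{"ax":0,"ay":0,"az":-0.1,"x":-0.8,"y":-4.6,"z":80,"jaw":230},{"ax":0,"ay":0,"az":-0.1,"x":-0.8,"y":-4.6,"z":110,"jaw":230},{"ax":0,"ay":0,"az":-0.1,"x":-0.8,"y":-4.6,"z":130,"jaw":230},{"ax":0,"ay":0,"az":-0.1,"x":-0.8,"y":-4.6,"z":145,"jaw":230}]' |tail -3
python3 -m creep '[{"ax":0,"ay":0,"az":0,"x":0,"y":0,"z":0,"jaw":230},{"ax":0,"ay":0,"az":0,"x":0,"y":0,"z":0,"jaw":230}]' |tail -3
python3 go.py 568.7 -291.5 1 180
python3 - <<'E'
from m import *
cam('side','s5.png'); c=read_camera('side'); cv2.imwrite('pics/s6.png',cv2.resize(c['img'][180:340,200:460,::-1],None,fx=2.5,fy=2.5))
E
```

```text
force: [0.5, 1.0, -0.8]
width: 0.0293
gripper_force: 25.1
force: [0.8, 0.7, -0.2]
width: 0.0291
gripper_force: 25.0
t 25.77 tcp [ 567.8 -288.5   34.3] yaw -179.88 q [-0.57  0.62 -0.05  0.9   0.   -0.57] F [ 0.8  0.7 -0.2] w 29.1 g 25.0
shift [-0.9 -3.1 33.3] turn [ 0.1 -0.1  0.1]
```

View pics/s6.png

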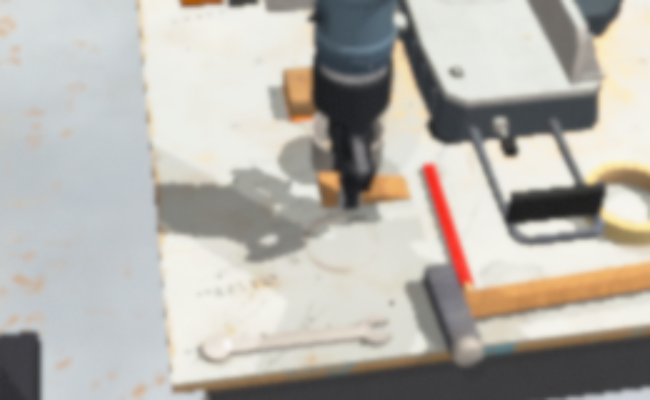

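The wedge is held level at (362,188) in the crop, with the pencil clear beyond it. Lowering.

```bash

python3 -m creep '[{"ax":0,"ay":0,"az":0,"x":-0.7,"y":-2.7,"z":10,"jaw":230},{"ax":0,"ay":0,"az":0,"x":-0.7,"y":-2.7,"z":20,"jaw":230},{"ax":0,"ay":0,"az":0,"x":-0.7,"y":-2.7,"z":27,"jaw":230},{"ax":0,"ay":0,"az":0,"x":-0.7,"y":-2.7,"z":31,"jaw":230},{"ax":0,"ay":0,"az":0,"x":-0.7,"y":-2.7,"z":32.5,"jaw":230}]' |tail -3
python3 -m creep '[{"ax":0,"ay":0,"az":0,"x":0,"y":0,"z":0,"jaw":230},{"ax":0,"ay":0,"az":0,"x":0,"y":0,"z":0,"jaw":230}]' |tail -3
python3 go.py 568.7 -291.5 0.5 180
```

```text
force: [-0.0, 0.0, -0.7]
width: 0.0296
gripper_force: 25.1
force: [-0.4, 0.2, 0.0]
width: 0.0295
gripper_force: 25.1
t 26.45 tcp [ 569.7 -293.1    2.5] yaw -179.95 q [-0.57  0.66 -0.08  0.84 -0.   -0.57] F [-0.4  0.2  0. ] w 29.5 g 25.1
shift [1.  1.6 2. ] turn [ 0. -0.  0.]
```

```bash

python3 -m creep '[{"ax":0,"ay":0,"az":0,"x":0.8,"y":1.2,"z":1,"jaw":230},{"ax":0,"ay":0,"az":0,"x":0.8,"y":1.2,"z":2.2,"jaw":230},{"ax":0,"ay":0,"az":0,"x":0.8,"y":1.2,"z":2.2,"jaw":230}]' |tail -3
python3 go.py
python3 -m creep '[{"ax":0,"ay":0,"az":0,"x":0,"y":0,"z":0,"jaw":150},{"ax":0,"ay":0,"az":0,"x":0,"y":0,"z":0,"jaw":135},{"ax":0,"ay":0,"az":0,"x":0,"y":0,"z":0,"jaw":126},{"ax":0,"ay":0,"az":0,"x":0,"y":0,"z":0,"jaw":126},{"ax":0,"ay":0,"az":0,"x":0,"y":0,"z":0,"jaw":126}]' |tail -3
python3 -m creep '[{"ax":0,"ay":0,"az":0,"x":0,"y":0,"z":-15,"jaw":126},{"ax":0,"ay":0,"az":0,"x":0,"y":0,"z":-50,"jaw":126},{"ax":0,"ay":0,"az":0,"x":0,"y":0,"z":-90,"jaw":126},{"ax":0,"ay":0,"az":0,"x":0,"y":0,"z":-130,"jaw":126},{"ax":0,"ay":0,"az":0,"x":0,"y":0,"z":-170,"jaw":126}]' |tail -3
python3 -m creep '[{"ax":0,"ay":0,"az":0,"x":0,"y":0,"z":-30,"jaw":126},{"ax":0,"ay":0,"az":0,"x":0,"y":0,"z":-30,"jaw":126},{"ax":0,"ay":0,"az":0,"x":0,"y":0,"z":-30,"jaw":126}]' |tail -3
python3 - <<'E'
from m import *
for n,X in(('s',cloud(cam('scene','sc9.png'))),('w',fcloud(cam('wrist','w9.png')))):
    print(n,'wedge',*grid(X,np.array((.586,-.2915)),.0125,k=7,tol=.0105,half=.07),'sand',*grid(X,np.array((.586,-.106)),.029,k=7),tin(X))
    if n=='s': print(*grid(X,np.array((.587,.2565)),.103,k=9))
E
python3 go.py
```

```text
force: [-0.7, 0.1, -0.4]
width: 0.0293
gripper_force: 25.0
t 26.7 tcp [ 569.2 -292.     0.6] yaw -179.94 q [-0.57  0.66 -0.08  0.83 -0.   -0.57] F [-0.7  0.1 -0.4] w 29.3 g 25.0
force: [0.1, -2.1, 5.0]
width: 0.0431
gripper_force: 1.3
force: [1.2, -1.4, 0.3]
width: 0.0435
gripper_force: 0.0
force: [-0.4, 0.4, -0.6]
width: 0.0434
gripper_force: 0.0
s wedge (array([ 584.5, -289.5]), array([31., 86.]), 0.0) [ 579.3 -290.6] sand (array([ 584.5, -103.5]), array([58., 96.]), 0.0) [ 583.8 -104. ] (array([ 585.7, -205.9]), 40.2)
(array([585.8, 258.4]), array([60.7, 95.2]), 8.1) [585.3 258.2]
w wedge (array([ 586.5, -301.5]), array([49., 90.]), 0.0) [ 583.4 -295. ] sand (array([ 585., -106.]), array([61., 99.]), 0.0) [ 584.5 -106.7] (array([ 586. , -206.7]), 39.9)
t 27.88 tcp [ 568.2 -291.2  198.6] yaw -179.94 q [-0.57  0.52  0.22  1.27  0.   -0.57] F [-0.2 -0.1  0.1] w 43.5 g 0.0
```

View pics/w9.png

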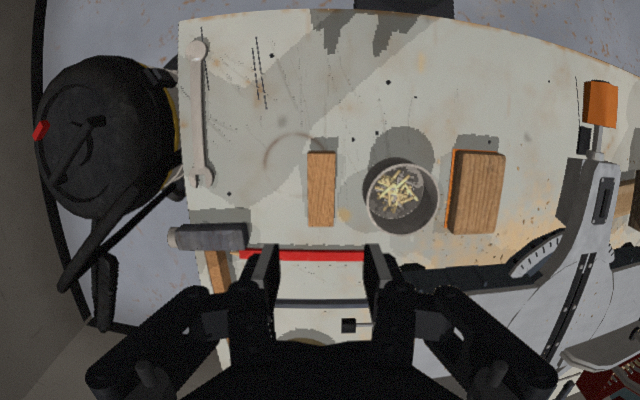

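View pics/sc9.png

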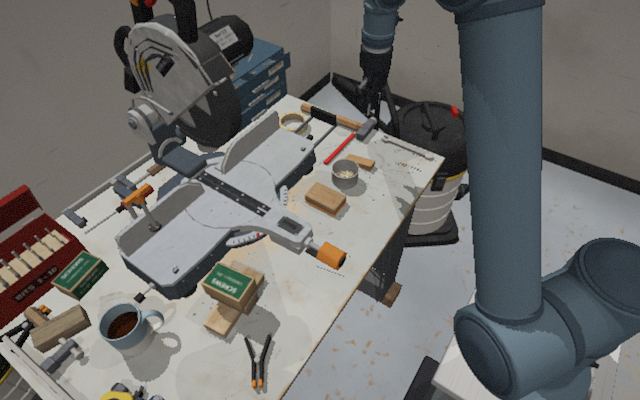

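The wrist view shows the wedge (322,188), tin (400,198) and cork block (475,192) lined up and square, and the scene view shows the carton on the block across the board. Everything is in place, so I'm handing in.

```bash
python3 -c "
from cell import robot
print(robot.sign_off())"
```

```text
the job is handed in; nothing more can be done
None
```

I handed the job in after about 28 s of robot time. The dark block lies square across the middle of the board with the green carton centred on it. The sanding block and wedge lie flat to the left and right of the tin, pointing away, each with about 3 cm clear.

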